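# Draw the sharpening steel out of the hooded trough

### The arm

A 6-joint arm with a two-finger parallel gripper is mounted at the origin on a cart in front of the work surface, level with it; the furniture and walls round the work are solid. World frame = base frame: x ahead of the robot, y to its left, z up, the work surface at z = 0. Lengths are in m, angles in rad, forces in N, time in s.
With the tool pointing down it reaches from about 0.3 to 1 m from the base axis. Payload 5.1 kg.
Tool frame: the origin (TCP) lies at the very end of the fingers, on their centre line; the grasp point (between the pads) lies 19 mm behind it; z points along the fingers, y is the direction in which the jaws open and shut (so a half turn about z gives the same grasp; the last joint's range is limited). The gripper opens to 95 mm and grips with 3 to 60 N. Pads are 20 mm wide; open, the fingers measure 119 mm over their backs; the gripper's body (75 mm by 180 mm) begins 59 mm behind the grasp point.
Start: joints at [-1.284, 0.124, 1.65, -0, 1.367, -0.083], TCP at [0.235, -0.606, 0.215] pointing down, gripper open.
Joint ranges: [-2.61, 2.61], [-1.02, 2.33], [0.03, 2.71], [-1.35, 4.49], [0.32, 2.68], [-2.91, 2.91]. Speed limits (rad/s): [2.57, 2.57, 3.14, 3.14, 3.14, 3.14].

### API

Orientations are given as [roll, pitch, yaw] about the fixed x, y, z axes, in that order (R = Rz(yaw) Ry(pitch) Rx(roll)).
In Python, from station import arm, hand, solve_ik, status, read_camera gives the robot as it stands. Calls block until the motion is done:
- arm.movep(position, orientation): joint-space move of the TCP to a pose.
- arm.servo_line(position, v=0.15, rot=None, max_force=None): straight line of the TCP; rot=None keeps the orientation; v is the mean speed in m/s. With max_force (N) it stops when the force on the tool has changed by that much, and returns True; else False.
- arm.goto_joints(angles): joint-space move.
- hand.gripper_open() and hand.grasp(strength=None): open the fingers fully, or close them until they stop; strength is the grip in N (None keeps the last).
- arm.wait(seconds).
- solve_ik(position, orientation): joint angles nearest the present ones, or None.
- status.get_obs(): the state.
- read_camera(name): name is "scene" or "top"; returns a dict with "color" (480x640x3 uint8, red, green, blue), "depth" (480x640 float32, m along the optical axis (not along the pixel's ray), 0 where there is no reading), "mtx" (3x3 intrinsics, pixels), "R" (3x3) and "t" (3): a world point X has camera coordinates R X + t. Camera axes: x right, y down, z forward; pixel columns grow to the right and rows downward; lengths in m; the calibration is good to about 2 mm. A picture is of the moment at which its call begins.
A pose or a line that the arm cannot do raises arm.MotionError and nothing moves.
- arm.sign_off(): hands the job in, once; it reports no verdict.
The state is a dict: "time_s": time; "joint_pos": joint angles; "joint_velocities": joint speeds; "effort": joint torques, N m; "tcp_pos": TCP position; "ee_rot": TCP orientation; "ft_force": force on the tool from outside, world axes, zero at the start; "ft_torque": the same for the moment, N m; "width": finger opening in m.
Only numpy, scipy, OpenCV 4.12 (cv2) and the standard library are available. Lean on these libraries where they do the work, as an engineer would, in place of code of your own. Each camera call takes 0.05 s, during which the arm holds its last target. There are 200 camera calls.

### The job

Take the sharpening steel out of the hooded trough: it is longer than the hatch, so slide it back under the long hood until its handle end is free, tilt that end up through the hatch and draw the rod out slantwise from under the hood, without wrenching it against the trough. Finish while holding it in the gripper, level, with all of it a hand's breadth (10 cm) or more above the hoods and nothing else carrying it. Leave the salt shaker, squeeze bottle and timer standing where they are.

Things in the scene. Friction and masses are not known exactly. Their poses are not given: they have to be found in the camera images.
- sharpening_steel: Loose sharpening steel, 315 mm long, 0.2 to 0.35 kg: black handle 24 mm thick (y = +42 to +158 mm), bare rod 10 mm thick (y = -158 to +42 mm). Origin mid-length on its underside, 12 mm below its centre line; y runs from rod tip to handle end. Lies on the trough floor, nearly along it, maybe rolled; handle end 10 to 50 mm under the short hood, rod tip under the long one.
- handle_end (a point): Centre of the butt of the black handle, on the steel's centre line. It starts at the trough's +y end.
- rod_tip (a point): Centre of the free end of the rod, on the steel's centre line.
- grip_point (a point): Good place to pinch the steel, across its handle from above: on the centre line, 218 mm from the rod tip, 97 mm from the handle end, near the balance point. At the start about 16 mm above the worktop.
- trough: Fixed bare-metal trough with a blue hood over each end. Origin on the worktop under the middle of the hatch (the opening between the hoods); z up, y along it. Inside 130 mm wide (x = -65 to +65 mm), from y = -260 to +165 mm; walls and floor 4 mm thick, inner floor at z = 4 mm, top of walls and hoods at z = 62 mm. Long hood at -y, short hood at +y.
- hatch (a point): Middle of the hatch, at the height of the hood tops (62 mm above the worktop). The hatch is open from y = -92 to +92 mm of the trough and over its full inner width; each hood ends there in a round lip 8 mm thick, underside 54 mm above the worktop.
- salt_shaker: Loose salt shaker with a handle, 66x90x93 mm, standing behind the trough; origin: middle of its underside. A bystander.
- squeeze_bottle: Loose white squeeze bottle with a nozzle, 60x61x215 mm, standing behind the trough; origin: middle of its underside. A bystander.
- timer: Loose white kitchen timer, 32x66x62 mm, standing behind the trough; origin: middle of its underside. A bystander.

How it is judged:
By the outcome, as a careful person would: the job done as asked, in the order asked, and still so for the second after the job is handed in, while the arm keeps its last pose, push and grip.
It also fails if it takes over 43 s, if anything falls off the work surface, if the arm or the gripper's body presses on something with over 40 N, if the wrist force passes 120 N, or if a joint passes its speed limit or range.

## Working session

There is one attempt and no reset: what is moved stays moved. The work goes in short steps, each a Python script; the robot and the scene stay as the last script left them, time stands still between calls to the robot, and variables do not carry over. Pictures are saved under pics/ and viewed, about 8 in all and at most 12, crops included, and the job is handed in when it is done.

```bash
mkdir -p pics; ls; python3 - <<'E'
from station import arm,hand,solve_ik,status,read_camera
import cv2,numpy as np
ims=[]
for n in("scene","top"):
    c=read_camera(n); np.savez('pics/%s0.npz'%n,**c); cv2.imwrite(f'pics/{n}0.png',c["color"][:,:,::-1]); print(n,c["mtx"].round(1).tolist(),c["R"].round(3).tolist(),c["t"])
print(status.get_obs())
E
```

```text
pics
scene [[521.8, 0.0, 313.4], [0.0, 521.8, 246.4], [0.0, 0.0, 1.0]] [[0.883, -0.468, -0.003], [-0.331, -0.619, -0.713], [0.332, 0.631, -0.702]] [-0.4692391   0.28446802  0.69223783]
top [[543.5, 0.0, 329.1], [0.0, 543.5, 240.0], [0.0, 0.0, 1.0]] [[-0.018, -1.0, 0.003], [-0.998, 0.018, -0.064], [0.064, -0.004, -0.998]] [0.07207162 0.60082961 0.99913741]
{'time_s': 0.1, 'joint_pos': array([-1.28357621e+00,  1.24439414e-01,  1.65151891e+00, -5.24317939e-06,
        1.36748906e+00, -8.26020577e-02]), 'joint_velocities': array([-0.0001572 , -0.00043737, -0.00360986,  0.00019798,  0.00155272,
        0.00097987]), 'effort': array([ 3.16159249e-04, -4.18881190e+01, -3.61096859e+01,  7.76200416e-02,
        4.61698801e-02, -8.47549154e-05]), 'tcp_pos': array([ 0.2347502 , -0.6055166 ,  0.21352123]), 'ee_rot': array([-3.13974383e+00, -1.47914407e-04,  3.69823106e-01]), 'ft_force': array([-0.06346746,  0.22069849,  0.19584606]), 'ft_torque': array([ 0.06146003, -0.02426499, -0.03375638]), 'width': 0.09480146619672455}
```

View pics/scene0.png

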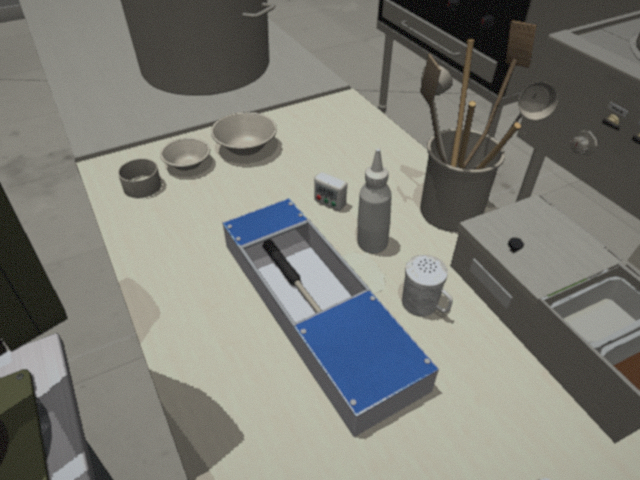

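View pics/top0.png

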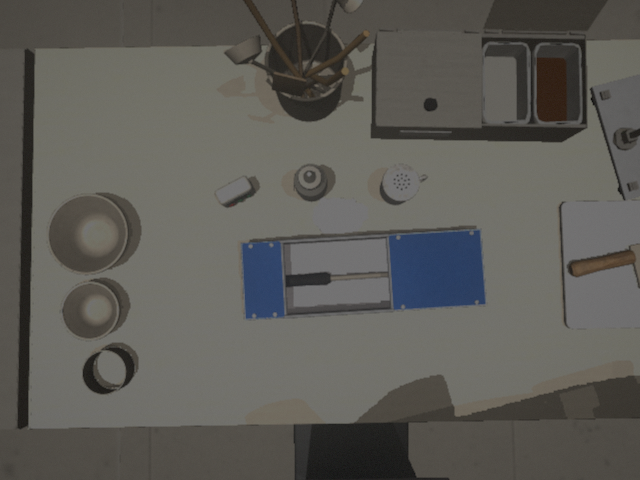

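The scene view shows the trough, with its short hood at the far left and its long hood near. In the top view the trough spans about columns 242–485 and the hatch 285–390. The handle is at columns 286–330, row 279, and the rod runs from there to column 388. I'll enlarge this.

```bash
python3 - <<'E'
import cv2
im=cv2.imread('pics/top0.png')[222:328,234:494]
cv2.imwrite('pics/crop1.png',cv2.convertScaleAbs(cv2.resize(im,None,fx=3,fy=3,interpolation=cv2.INTER_CUBIC),alpha=1.6))
E
```

```text
(no output)
```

View pics/crop1.png

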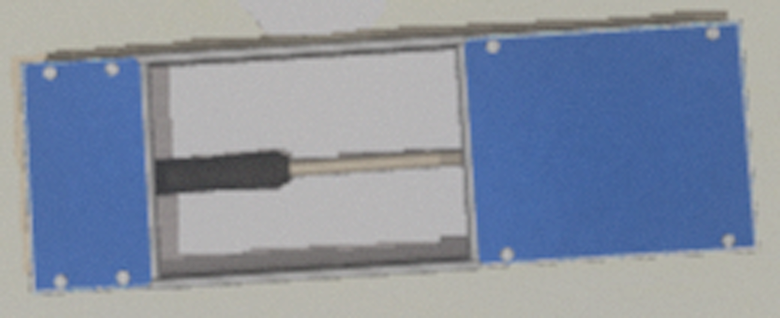

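The crop shows the hood corners at (22,62), (740,22), (755,244) and (36,291). The handle/rod junction is near (290,168), the rod meets the long hood's lip at (463,158), and the handle meets the short hood at (157,175).

```bash
cat > h.py <<'E'
import numpy as np
def ray(c,u,v,z):
    R,t,K=c["R"],c["t"],c["mtx"]; o=-R.T@t; d=R.T@np.linalg.solve(K,[u,v,1.]); return o+d*(z-o[2])/d[2]
E
python3 - <<'E'
import numpy as np
from h import ray
c=dict(np.load('pics/top0.npz'))
f=lambda p,z:ray(c,234+p[0]/3-1/3,222+p[1]/3-1/3,z)
C=np.array([f(p,.062) for p in[(22,62),(740,22),(755,244),(36,291)]]);print(C.round(4))
L=[f(p,.062) for p in[(147,63),(463,43),(475,262),(155,278)]];print(np.round(L,4))
yax=((C[0]-C[1])+(C[3]-C[2]));yax/=np.linalg.norm(yax);xax=np.array([yax[1],-yax[0],0])
mid=C.mean(0); O=mid+yax*.0475;  # trough y centre = -47.5mm
print('yaw',np.arctan2(yax[1],yax[0])-np.pi/2,'O',O, 'hatch mid',np.mean(L,0),'len',[np.linalg.norm(C[0]-C[1]),np.linalg.norm(C[0]-C[3])])
for n,p in dict(butt=(157,175),junc=(290,168),rodlip=(463,158)).items():
    P=f(p,.016);print(n,P,'trough',(P-O)@xax,(P-O)@yax)
d=c["depth"];X=[]
for (u,v) in[(260,285),(262,260),(430,270),(440,260),(340,260),(310,279),(320,279)]:
    z=d[v,u];P=c["R"].T@(np.linalg.inv(c["mtx"])@[u,v,1]*z-c["t"]);print(u,v,P.round(4))
E
```

```text
[[ 0.5979  0.2195  0.062 ]
 [ 0.6143 -0.2109  0.062 ]
 [ 0.4818 -0.215   0.062 ]
 [ 0.4618  0.2123  0.062 ]]
[[ 0.596   0.1448  0.062 ]
 [ 0.6046 -0.0445  0.062 ]
 [ 0.4742 -0.0483  0.062 ]
 [ 0.4682  0.1417  0.062 ]]
yaw 0.042379982334577626 O [0.53694303 0.04892057 0.062     ] hatch mid [0.53574424 0.04842116 0.062     ] len [np.float64(0.43070976679797934), np.float64(0.13627988710244734)]
butt [0.52873135 0.14322081 0.016     ] trough -0.004209067047616839 0.09456347548854552
junc [0.53159753 0.06023087 0.016     ] trough -0.004861520173049923 0.011526613343418235
rodlip [ 0.53588717 -0.04785483  0.016     ] trough -0.005155029850563318 -0.09664377568967877
260 285 [0.521  0.1861 0.0628]
262 260 [0.5656 0.1824 0.0603]
430 270 [ 0.5423 -0.1181  0.0622]
440 260 [ 0.5599 -0.1365  0.0623]
340 260 [0.5646 0.0412 0.0039]
310 279 [0.5299 0.0979 0.0288]
320 279 [0.5295 0.0794 0.0283]
```

```bash
cat >> h.py <<'E'
from scipy.spatial.transform import Rotation as Ro
YAW=.040
yax=np.array([-np.sin(YAW),np.cos(YAW),0]);xax=np.array([np.cos(YAW),np.sin(YAW),0])
O=np.array([.5363,.0487,0])
W=lambda x,y,z:O+x*xax+y*yax+np.array([0,0,z])
def pose(x,y,z,th,s=1,off=.009):
    """TCP pose for a grip point (centre line) at trough x,y,z, handle end tilted up th deg; TCP off below centre line"""
    r=Ro.from_rotvec(xax*np.radians(th))*Ro.from_euler('xyz',[np.pi,0,s*np.pi/2+YAW])
    return W(x,y,z)+r.apply([0,0,off]),r.as_euler('xyz')
E
python3 - <<'E'
import numpy as np
from h import *
from station import solve_ik
c=dict(np.load('pics/top0.npz'));s=dict(np.load('pics/scene0.npz'))
print('bottle nozzle',ray(c,310,174,.215),'scene',ray(s,377,153,.215),'scene base front',ray(s,372,250,0))
for sg in(1,-1):
  for q in[(0,.030,.2,0),(0,.03,.016,0),(0,-.026,.016,0),(0,-.026,.055,12),(0,.146,.092,12),(0,.146,.22,0)]:
    p,r=pose(*q,s=sg);j=solve_ik(p,r);print(sg,q,p.round(3),None if j is None else np.round(j,2))
E
```

```text
bottle nozzle [0.69075851 0.08935386 0.215     ] scene [0.68860919 0.08165996 0.215     ] scene base front [0.69559384 0.07706845 0.        ]
1 (0, 0.03, 0.2, 0) [0.535 0.079 0.191] [ 0.05 -0.1   1.92 -0.    1.33  0.01]
1 (0, 0.03, 0.016, 0) [0.535 0.079 0.007] [ 0.05  0.11  2.04 -0.    0.99  0.01]
1 (0, -0.026, 0.016, 0) [0.537 0.023 0.007] [-0.06  0.11  2.05 -0.    0.99 -0.1 ]
1 (0, -0.026, 0.055, 12) [0.537 0.025 0.046] [-0.17  0.06  2.03  0.23  1.1  -0.32]
1 (0, 0.146, 0.092, 12) [0.53  0.196 0.083] [0.15 0.03 1.99 0.23 1.11 0.01]
1 (0, 0.146, 0.22, 0) [0.53  0.195 0.211] [ 0.26 -0.06  1.85 -0.    1.36  0.22]
-1 (0, 0.03, 0.2, 0) [0.535 0.079 0.191] None
-1 (0, 0.03, 0.016, 0) [0.535 0.079 0.007] None
-1 (0, -0.026, 0.016, 0) [0.537 0.023 0.007] None
-1 (0, -0.026, 0.055, 12) [0.537 0.025 0.046] [-0.17  0.06  2.03  0.23  1.1   2.83]
-1 (0, 0.146, 0.092, 12) [0.53  0.196 0.083] None
-1 (0, 0.146, 0.22, 0) [0.53  0.195 0.211] None
```

```bash
python3 - <<'E'
from h import *
from station import arm,hand,solve_ik,status,read_camera
import cv2
p,r=pose(-.0015,.030,.14,0); arm.movep(p,r)
p,r=pose(-.0015,.030,.075,0); print(arm.servo_line(p,v=.1,max_force=8))
for n in("scene",): cv2.imwrite(f'pics/{n}1.png',cv2.resize(read_camera(n)["color"][160:400,180:460,::-1],None,fx=2.5,fy=2.5))
o=status.get_obs();print(o["time_s"],o["tcp_pos"],p,o["ft_force"])
E
```

```text
False
3.6083 [0.53435471 0.07863624 0.066879  ] [0.53360152 0.07861602 0.066     ] [0.70341351 0.2706535  1.59171762]
```

View pics/scene1.png

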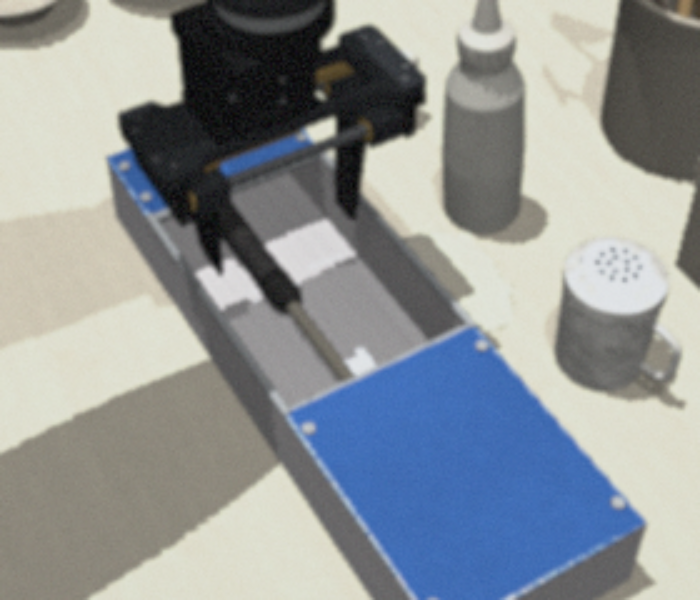

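The fingertips, at about (218,265) and (350,215), both sit just inside the trough walls, straddling the handle. I'll descend with a force limit, then grasp.

```bash
python3 - <<'E'
from h import *
from station import arm,hand,solve_ik,status,read_camera
import cv2
p,r=pose(-.0015,.030,.017,0); hit=arm.servo_line(p,v=.06,max_force=8)
o=status.get_obs();print(hit,o["time_s"],o["tcp_pos"],p,o["ft_force"])
if not hit:
    hand.grasp(45); o=status.get_obs();print(o["time_s"],o["width"],o["tcp_pos"],o["ft_force"],o["ft_torque"])
    cv2.imwrite('pics/scene2.png',cv2.resize(read_camera("scene")["color"][160:400,180:460,::-1],None,fx=2.5,fy=2.5))
E
```

```text
False 4.725 [0.53406652 0.07863659 0.00847669] [0.53360152 0.07861602 0.008     ] [-0.57515166 -0.03012063  0.78310354]
5.8667 0.02252468415162198 [0.53324027 0.07859821 0.00784319] [-1.08274257  0.58447065  1.00822715] [0.01570773 0.21301019 0.03574048]
```

View pics/scene2.png

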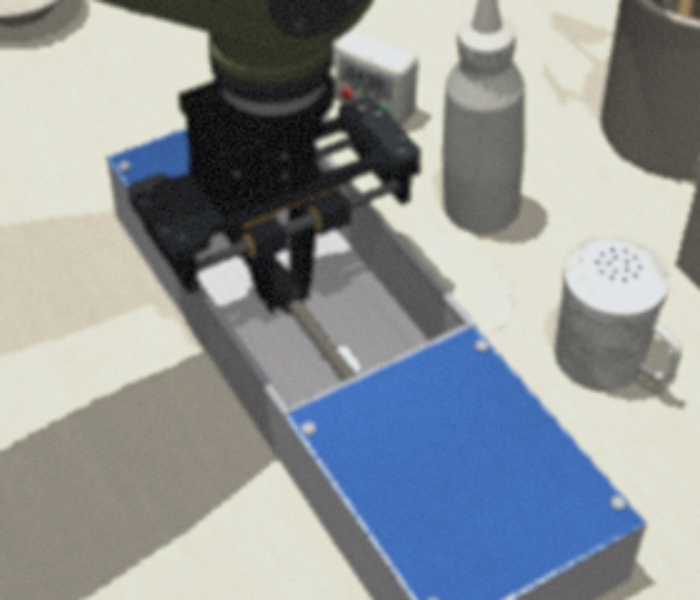

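The handle is pinched (width 22.5 mm) just beside the rod junction, near (285,300). Next I'll lift it a hair and slide it back with a force guard.

```bash
python3 - <<'E'
from h import *
from station import arm,hand,solve_ik,status,read_camera
import cv2
S=lambda *q,**k:(lambda pr:arm.servo_line(pr[0],rot=pr[1],**k))(pose(*q,off=.008))
print(S(-.0015,.030,.019,0,v=.03,max_force=12)); o=status.get_obs();print(o["ft_force"],o["ft_torque"])
print(S(-.0015,-.026,.019,0,v=.05,max_force=12))
o=status.get_obs();print(o["time_s"],o["width"],o["tcp_pos"],o["ft_force"],o["ft_torque"])
c=read_camera("top");cv2.imwrite('pics/top3.png',cv2.convertScaleAbs(cv2.resize(c["color"][222:328,234:494,::-1],None,fx=3,fy=3),alpha=1.6))
cv2.imwrite('pics/scene3.png',cv2.resize(read_camera("scene")["color"][160:400,180:460,::-1],None,fx=2.5,fy=2.5))
E
```

```text
False
[ 0.26893382 -0.70238093 -2.19173661] [ 0.01438585 -0.10448223  0.03537119]
False
7.4333 0.022037258080881465 [0.53581046 0.02288921 0.01098542] [ 0.17320344 -0.07893813 -3.60155909] [-0.0133076  -0.0937173  -0.05914668]
```

View pics/top3.png

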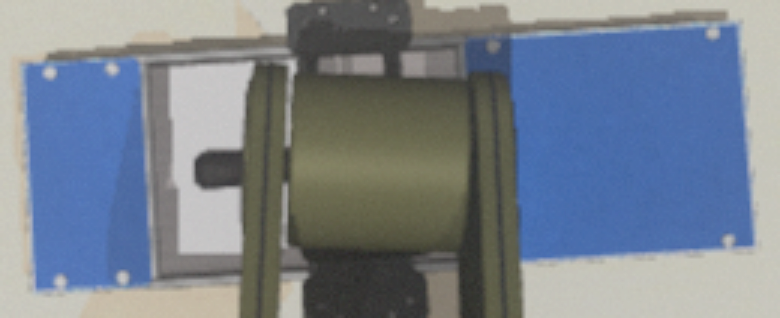

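View pics/scene3.png

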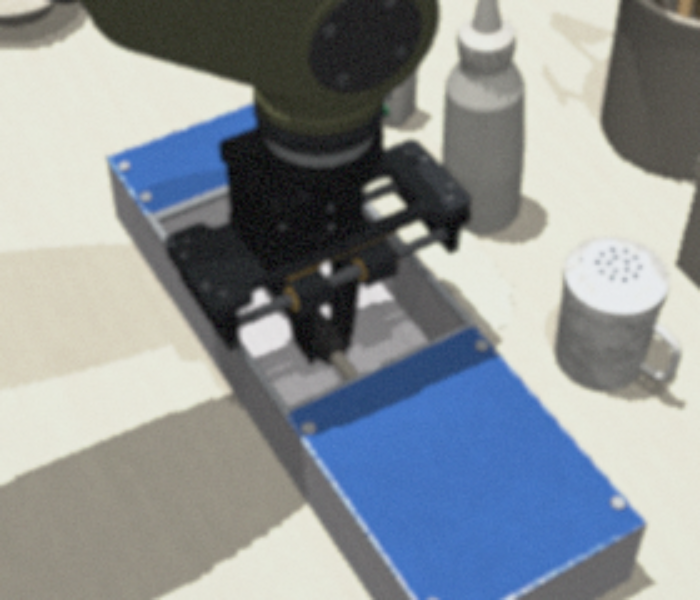

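The butt is at crop (194,170), which is trough y ≈ 71 mm as predicted, so it is free of the short hood. About 3.5 N of weight is carried. Next I'll tilt about the rod tip, then draw out along the rod's axis.

```bash
python3 - <<'E'
from h import *
from station import arm,hand,solve_ik,status,read_camera
import cv2
S=lambda *q,**k:(lambda pr:arm.servo_line(pr[0],rot=pr[1],**k))(pose(*q,off=.008))
for th,tz in((3,.017),(6,.015),(9,.013),(12,.011)):
    a=np.radians(th)
    h=S(-.0015,-.244+.218*np.cos(a),tz+.218*np.sin(a),th,v=.03,max_force=12)
    o=status.get_obs();print(th,h,o["ft_force"].round(1),o["ft_torque"].round(2))
    if h: break
print(o["time_s"],o["width"],o["tcp_pos"],o["ee_rot"])
cv2.imwrite('pics/scene4.png',cv2.resize(read_camera("scene")["color"][160:400,180:460,::-1],None,fx=2.5,fy=2.5))
E
```

```text
3 False [ 0.   0.9 -3.3] [-0.04 -0.07  0.01]
6 False [ 0.2 -0.9 -2.8] [-0.11 -0.09  0.01]
9 False [-0.3 -0.7 -2.8] [-0.13 -0.12 -0.03]
12 False [ 0.7 -0.5 -3.3] [-0.27 -0.12 -0.03]
9.4 0.021975384918292453 [0.53606194 0.01931669 0.04858074] [ 3.14137262 -0.20925068  1.61042621]
```

View pics/scene4.png

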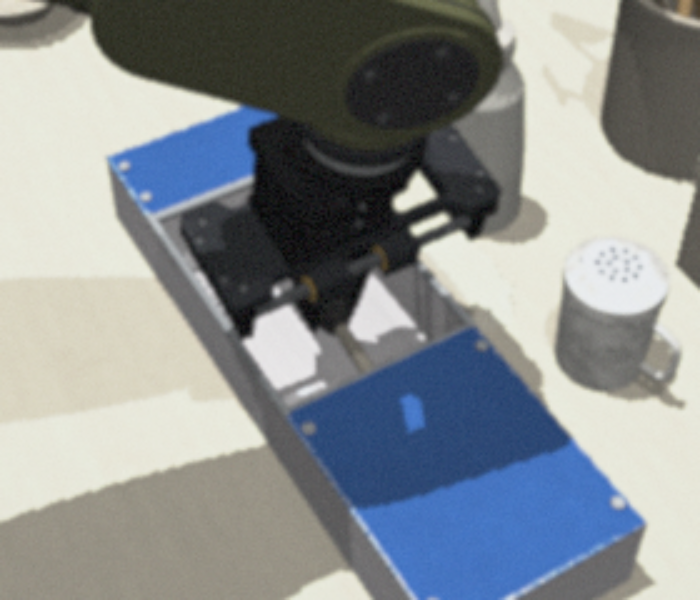

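The gripper is tilted, the rod runs under the lip near (360,355), and the forces show only the weight. Now I'll draw it out along its axis.

```bash
python3 - <<'E'
from h import *
from station import arm,hand,solve_ik,status,read_camera
import cv2
S=lambda *q,**k:(lambda pr:arm.servo_line(pr[0],rot=pr[1],**k))(pose(*q,off=.008))
a=np.radians(12);h=False
for d in(.06,.12,.18):
    h=S(-.0015,-.244+(.218+d)*np.cos(a),.011+(.218+d)*np.sin(a),12,v=.06,max_force=12)
    o=status.get_obs();print(d,h,o["ft_force"].round(1),o["ft_torque"].round(2),o["width"].round(4))
    if h: break
if not h:
    y=-.244+.398*np.cos(a)
    print(S(-.0015,y+.01,.17,12,v=.1,max_force=12),S(-.0015,y+.01,.235,0,v=.06,max_force=12))
o=status.get_obs();print(o["time_s"],o["width"],o["tcp_pos"],o["ee_rot"],o["ft_force"],o["ft_torque"])
for n in("scene","top"):
    c=read_camera(n);np.savez(f'pics/{n}5.npz',**c);cv2.imwrite(f'pics/{n}5.png',c["color"][:,:,::-1])
E
```

```text
Traceback (most recent call last):
AttributeError: 'float' object has no attribute 'round'
```

```bash
python3 - <<'E'
from h import *
from station import arm,hand,solve_ik,status,read_camera
import cv2
S=lambda *q,**k:(lambda pr:arm.servo_line(pr[0],rot=pr[1],**k))(pose(*q,off=.008))
a=np.radians(12);h=False
o=status.get_obs();print(o["tcp_pos"],o["ft_force"].round(1),o["width"])
for d in(.06,.12,.18):
    if d>.06: h=S(-.0015,-.244+(.218+d)*np.cos(a),.011+(.218+d)*np.sin(a),12,v=.06,max_force=12)
    o=status.get_obs();print(d,h,o["tcp_pos"],o["ft_force"].round(1),o["ft_torque"].round(2),o["width"])
    if h: break
if not h:
    y=-.244+.398*np.cos(a)
    print(S(-.0015,y+.01,.17,12,v=.1,max_force=12),S(-.0015,y+.01,.235,0,v=.06,max_force=12))
o=status.get_obs();print(o["time_s"],o["width"],o["tcp_pos"],o["ee_rot"],o["ft_force"],o["ft_torque"])
for n in("scene","top"):
    c=read_camera(n);np.savez(f'pics/{n}5.npz',**c);cv2.imwrite(f'pics/{n}5.png',c["color"][:,:,::-1])
E
```

```text
[0.53357986 0.0779474  0.06085402] [ 0.4  0.1 -2.7] 0.02251613199266609
0.06 False [0.53357986 0.0779474  0.06085402] [ 0.4  0.1 -2.7] [-0.23 -0.15 -0.02] 0.02251613199266609
0.12 False [0.53117249 0.13662147 0.07328627] [-0.3 -0.8 -2.6] [-0.24 -0.06  0.04] 0.02254216036729789
0.18 False [0.52886246 0.19523801 0.08577776] [-0.4 -0.1 -3.2] [-0.25 -0.09 -0.02] 0.022098013306767344
False False
15.05 0.022274292491214886 [0.52828463 0.20358074 0.22629541] [-3.14042498e+00  2.06707607e-04  1.61047899e+00] [-0.07907542  0.09708684 -1.96449717] [-0.03369112 -0.10717524  0.00515629]
```

View pics/scene5.png

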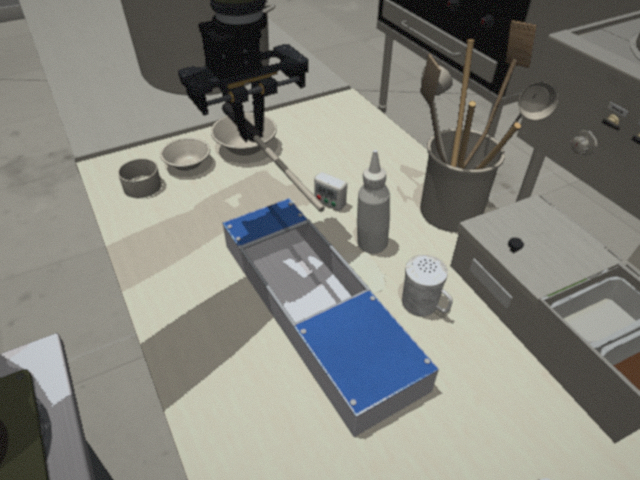

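View pics/top5.png

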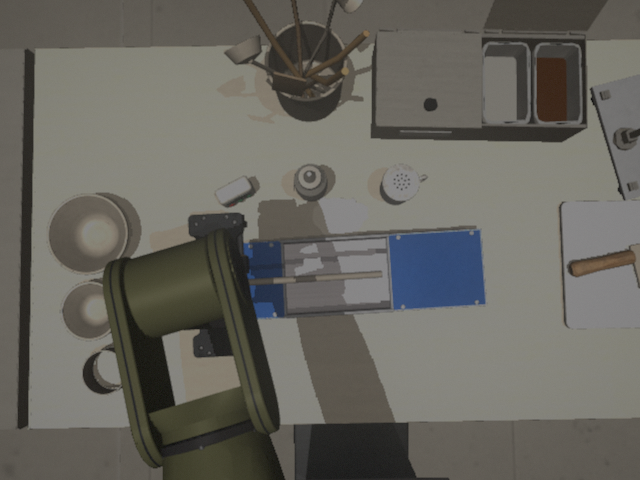

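The steel is out and held. The rod tip is at scene (322,208) and top (382,274), and the bystanders are unmoved. I'll triangulate the tip and a second rod point to check that it's level.

```bash
python3 - <<'E'
from h import *
import cv2
t=dict(np.load('pics/top5.npz'));s=dict(np.load('pics/scene5.npz'))
P=[c["mtx"]@np.c_[c["R"],c["t"]] for c in(t,s)]
X=cv2.triangulatePoints(P[0],P[1],np.array([[382.],[274.]]),np.array([[322.],[208.]]));print('tip',(X[:3]/X[3]).ravel(),'expect',W(-.0015,.1453+.01-.218,.235))
# second point: where the rod meets the scene-line, from depth along the rod
for c,pts in((t,[(270,280),(300,278),(340,276),(370,275)]),(s,[(270,151),(285,168),(300,184),(312,198)])):
    for u,v in pts:
        w=c["depth"][v-3:v+4,u-3:u+4];i=w[w>0].min();Q=c["R"].T@(np.linalg.inv(c["mtx"])@[u,v,1]*i-c["t"]);print(u,v,Q.round(4))
for n in("top","scene"):
    a=cv2.imread(f'pics/{n}0.png').astype(int);b=cv2.imread(f'pics/{n}5.png').astype(int)
    for m,bx in(dict(timer=(210,170,260,210),bottle=(290,160,330,202),salt=(380,160,430,205)) if n=="top" else dict(bottle=(355,150,395,252),salt=(400,255,455,318))).items():
        x0,y0,x1,y1=bx;k=[cv2.cvtColor(z[y0:y1,x0:x1].astype(np.uint8),6).astype(np.float32) for z in(a,b)];print(n,m,cv2.phaseCorrelate(*k))
E
```

```text
tip [ 0.53686259 -0.01487825  0.23480012] expect [ 0.53730853 -0.01400983  0.235     ]
270 280 [0.5309 0.1491 0.2428]
300 278 [0.533  0.1055 0.2419]
340 276 [0.5348 0.0472 0.2412]
370 275 [0.5355 0.0034 0.2417]
270 151 [0.5275 0.1298 0.2417]
285 168 [0.5287 0.0806 0.2418]
300 184 [0.5305 0.0366 0.2422]
312 198 [0.5323 0.0046 0.2397]
top timer ((0.08040486436117078, 0.051206822164836296), 0.970019407749176)
top bottle ((-0.11298150825704667, 0.3507860460255223), 0.9064253478580051)
top salt ((0.1024074988549657, 0.5179335772468399), 0.998830516603258)
scene bottle ((-1.337307479943881, 0.566528408330889), 0.9078718238406711)
scene salt ((0.012944477238377772, 0.014993111484070454), 0.9897086749474208)
```

```bash
python3 - <<'E'
from station import arm,status
arm.wait(.5);o=status.get_obs();print(o["time_s"],o["width"],o["tcp_pos"],o["ft_force"]);arm.sign_off()
E
```

```text
15.65 0.022300597167332962 [0.52861234 0.20383445 0.22703952] [ 0.4931528  -0.1404637  -2.59500503]
the job is handed in; nothing more can be done
```

The sharpening steel is out of the trough and held level in the gripper, and the job was handed in at 15.7 s of the 43 s allowed.

**How it went:** I pinched the handle at the grip point with a 45 N grip and lifted it 3 mm. I then slid it 56 mm back under the long hood, which a picture confirmed left the butt free of the short hood. After that I tilted the handle end up 12° about the rod tip, drew the rod out along its own axis, then raised and levelled it. Every carrying move had a 12 N force stop and none tripped. The forces read between moves stayed close to the steel's own weight, about 3 N.

**Last checks:**
- **Level and height:** The triangulated rod tip is at z = 0.235 m, within about 1 mm of where it should be. Depth readings along the rod agree to within about 1°. The lowest point is about 16 cm above the hoods.
- **Grip:** The finger opening is steady at 22.3 mm. That is slightly under the nominal 24 mm handle and did not drift.
- **Bystanders:** The salt shaker, squeeze bottle and timer look unmoved in both views. The one disagreement is a 1.3-pixel shift of the bottle in the scene view. I put that down to the arm's moving shadow, because the top view shows only about 0.4 pixel.

One script stopped on a printing error partway through the draw-out. The arm simply held still, and I carried on from there.

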